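# Proof-pull the knob of a brush-box lid

## Task

Pick up the brush-box lid by its plain end, never by the still loose knob, slide it knob end first under the lips of the pull tester's bed as far as the end stop, and let go of it. Press the knob fully home, then take the knob and pull it gently straight up until the tester's pointer stands between the two marks, and keep it there for about a second and a half to prove that it holds. Ease the bed gently back down, let go, leave the lid in the tester with the knob still home, and leave the other things alone.

Things in the scene. Friction and masses are not known exactly. Their poses are not given: they have to be found in the camera images.
- lid_center (a point): Centre of the dark wooden brush-box lid, a board 140 long (its x) x 62 wide (its y) x 14 mm thick, z up, about 150 g. Its knob stands on top, 20 mm from here towards +x (50 mm from that end face); -x is the plain end. It starts flat on two wooden drying strips 20 mm high, which cross under it 5 mm to -x and 55 mm to +x of the centre.
- lid_grip (a point): Grip point in the lid's plain end, half-way up its thickness and 52 mm from its centre towards -x; the lid is 62 mm wide here (along y) and nothing is beneath, so fingers may reach below its underside. Axes like the lid's.
- knob_top (a point): Centre of the flat top of the lid's turned mushroom-shaped knob of pale bare wood. Home, it is 44 mm above the lid's upper face; the head is 30 mm in diameter from 22 to 41 mm above that face, the neck below 14 mm. It moves only up and down in the lid, as a press fit: it slips only at a push or pull of about 15 N or more and stays where it is left.
- knob (a joint): How far the knob stands proud of its home position in the lid, m: 0 = fully home with its foot on the lid; it starts 4 to 8 mm proud and grows if the knob is pulled out.
- tester: Pull tester fixed to the table: foot 150 x 110 x 12 mm, pedestal, sprung bed, mast 108 mm high at x = +78 mm. Origin on the table under the knob's place, z up; +x is the way the lid is slid in. The lid home against the stop has its centre at x = -20 mm, its knob end in the bed and its plain end overhanging the bed by 55 mm towards -x, over nothing but the low foot (which ends at x = -59 mm).
- seat (a point): Point on the floor of the tester's bed, 40 mm over the table, under the knob's axis when the lid is home; axes like the tester's; rises with the bed. The bed is a channel 70 mm wide inside, from its open end at x = -35 mm to an end stop at +50 mm. Its walls carry inward lips all along: underside 18, top 22 mm above the floor, 52 mm apart. The lid has 4 mm of play up to the lips.
- bed (a joint): Rise of the tester's bed and pointer, m; 0 = down. With the lid in, it lifts at a pull of about 5.5 N, then 5 mm per further newton. The pointer, a small dark bar at the stop end, is level with the lower of two dark ribs (the marks, on the mast) at 0.0125, midway between them at 0.020, level with the upper at 0.0275. Well past the upper mark is an overload.
- bowl: White ceramic bowl, 110 mm across, 55 mm high, a bystander; origin under its centre.
- bottle: Clear bottle with a red cap, 60 mm across, 130 mm high, a bystander; origin under its centre.
- panel: Loose plywood panel 130 x 180 x 12 mm lying flat, a bystander; origin under its centre.
- brush: Brush 200 mm long lying flat, a bystander; origin on the table under its middle.

How it is judged (in metres and radians):
On the way, in this order (a step that is already met when the one before it is completed fails the run):
1. the lid lies home in the bed under the lips (knob within 12 mm of its place), let go of, the bed down (horizontal distance between knob_top and seat below 0.012 m and z of lid_center in the frame of seat between 0.002 and 0.014 m and angle between the x axis of lid_center and the x axis of seat, either way round below 0.12 rad and value of joint bed below 0.003 m and contact force between the fingers and lid below 0.3 N), for 0.2 s.
2. the knob is pressed fully home (within 1.5 mm) with the lid in the bed (horizontal distance between knob_top and seat below 0.012 m and z of lid_center in the frame of seat between 0.002 and 0.014 m and angle between the x axis of lid_center and the x axis of seat, either way round below 0.12 rad and value of joint knob below 0.0015 m), for 0.2 s.
3. with the fingers on the knob, the pointer is held between the marks (bed up 12.5 to 27.5 mm) for 1 s, the knob staying within 2.5 mm of home (horizontal distance between knob_top and seat below 0.012 m and z of lid_center in the frame of seat between 0.002 and 0.014 m and angle between the x axis of lid_center and the x axis of seat, either way round below 0.12 rad and value of joint bed between 0.0125 and 0.0275 m and value of joint knob below 0.0025 m and contact force between the fingers and knob above 1 N), for 1 s.
At the end, for the whole second after the job is handed in: The lid lies in the bed under the lips with its knob within 12 mm (level) of its place and squared to within 0.12 rad, the knob within 2 mm of home, the bed down within 3 mm, everything at rest and let go (all of step 1 and value of joint knob below 0.002 m and linear speed of lid below 0.02 m/s); the robot touches nothing.
It fails at once if the knob is handled before the lid is in the tester's bed (contact force between the fingers and knob above 2 N and not (horizontal distance between knob_top and seat below 0.012 m and z of lid_center in the frame of seat between 0.002 and 0.014 m and angle between the x axis of lid_center and the x axis of seat, either way round below 0.12 rad)).
It fails at once if the bed is pulled well past the upper mark (over 32 mm) (value of joint bed above 0.032 m).
It fails at once if the bed is snatched up or let snap back (over 0.25 m/s) (velocity of joint bed above 0.25 m/s or velocity of joint bed below -0.25 m/s).
It fails at once if another thing is moved by more than 30 mm (distance of any of bowl, bottle, panel, brush from where it was at the start of the episode above 0.03 m).
It also fails if it takes over 67 s, if anything falls off the work surface, if the arm or the gripper's body presses on something with over 40 N, if the wrist force passes 120 N, or if a joint passes its speed limit or range.

## Robot

A 6-joint arm with a two-finger parallel gripper is mounted at the origin on the work surface. World frame = base frame: x ahead of the robot, y to its left, z up, the work surface at z = 0. Lengths are in mm, angles in degrees, forces in N, time in s.
With the tool pointing down it reaches from about 300 to 850 mm from the base axis. Payload 4.2 kg.
Tool frame: the origin (TCP) lies midway between the tips of the shut fingers; the grasp point (between the pads) lies 19 mm behind it (env.grasp_offset is the distance from the TCP to the grasp point, in mm); z points along the fingers, y is the line along which they close (so a half turn about z gives the same grasp; the last joint's range is limited). The gripper opens to 91 mm and grips with 3 to 60 N. Pads are 32 mm wide; open, the fingers measure 118 mm over their backs; the gripper's body (76 mm by 178 mm) begins 60 mm behind the grasp point.
Start: joints at [-1.146, 18.312, 89.639, -0, 72.044, -1.146], TCP at [575.016, 0, 213.976] pointing down, gripper open.
Joint ranges: [-177.97, 177.97], [-48.28, 115.42], [12.27, 149.76], [-77.06, 257.06], [2.81, 150.46], [-146.56, 146.56]. Speed limits (degrees/s): [147.25, 147.25, 180, 180, 180, 180].

## Interface

Orientations are given as [roll, pitch, yaw] about the fixed x, y, z axes, in that order (R = Rz(yaw) Ry(pitch) Rx(roll)).
In Python, from workcell import env, optics gives the robot as it stands. The module is installed in compiled form; this text tells all that it offers.
- The arm moves only by the tool send_rows, never from a script. Its argument "targets" is a list that holds one entry, the list of rows, each a list of 7 numbers: the turn, a rotation vector about the world's x, y, z scaled (see below), then the shift along the world's x, y, z scaled (see below), then the closure, from -1 (fully open) to 1 (shut). In form: [[[rx, ry, rz, x, y, z, gripper], ...]]. A call has 1 to 12 rows; each row shifts and turns the commanded pose from where the row before left it; what a row does not reach is not made up. The controller multiplies each number of a shift by 0.2 m and each number of a turn by pi/2 rad. A row lasts 1/10 s, in which the tool goes at most 50 mm and 8.59 degrees, less where a joint would pass 70% of its speed; a pose out of reach is approached as far as the arm can. A call with a number of a shift or a turn outside -1 to 1 is refused whole. A call with a gripper value outside its range is refused whole. The fingers move at their own pace and stop on an object; "grip_force" is the grip in N (left out, the last holds). Time passes only in rows, so rows that do not move let the fingers close. It gives the time, the measured TCP pose, the force, the opening and the grip force at its end, in the units of the state.
- env.state(): the state, without advancing time (a new reading comes with each control period).
- optics.grab_frame(name): name is "scene" or "side" or "wrist"; returns (picture, depth): 480x640x3 uint8, red, green, blue; 480x640 float32, mm along the optical axis (not along the pixel's ray), 0 where there is no reading.
- optics.camera_info(name): a dict with "camera_matrix" (3x3 intrinsics, pixels), "R" (3x3) and "t" (3): a world point X has camera coordinates R X + t; the wrist camera has in their place "mount" (4x4, takes a point from camera to tool coordinates, whose origin is the TCP and whose axes are the flange's). Camera axes: x right, y down, z forward; pixel columns grow to the right and rows downward; lengths in mm; the calibration is good to about 2 mm. A picture is of the moment at which its call begins: read the wrist's pose just before it. camera_info takes no time and is no camera call.
- env.job_done(): hands the job in; it is judged then, once.
Trained networks look in the newest picture that a camera, given by its name, has taken for a name from the list of things; names that differ only in an ending like _2 or _b are one class to them, and where a whole thing is asked for, a point or a joint stands for the part that bears it (a point fixed in the world has none). Each returns a list of dicts, best first, with "conf" (0 to 1); they miss things now and then, are a little off and sometimes report something else, mostly with a low value. They report only what shows in the picture. A call takes as long as a camera call.
- optics.silhouettes(camera, name): "mask" (480x640 bool, what is visible of it) and "at" ([column, row] in pixels, amid what is visible of it).
- optics.place_of(camera, name): "at" ([column, row] in pixels: a listed point, or the origin of a listed thing).
The state is a dict: "time_s": time; "qpos": joint angles; "qvel": joint speeds; "effort": joint torques, N m; "ee_pos": TCP position; "ee_rot": TCP orientation; "force": force on the tool from outside, world axes, zero at the start; "torque": the same for the moment, N m; "gripper_width": finger opening in mm; "gripper_force": force on a finger pad.
Only numpy, scipy, OpenCV 4.12 (cv2) and the standard library are available. Lean on these libraries where they do the work, as an engineer would, in place of code of your own. Each camera call takes 0.05 s, during which the arm holds its last target. There are 200 camera calls.

## Working session

There is one attempt and no reset: what is moved stays moved. The work goes in short steps, Python scripts to look and compute and a tool call to move; the robot and the scene stay as the last step left them, time stands still between calls to the robot, and variables do not carry over. Pictures are saved under pics/ and viewed, at most 10 in all, crops included, and the job is handed in when it is done.

Besides the shell and the picture viewer there is one more tool, called after "Emit:" by a JSON object that holds its "op" and its "data". send_rows: Moves the arm, as the interface text tells. Its arguments: {"type":"object","properties":{"targets":{"type":"array"},"grip_force":{"type":"number"}},"required":["targets"]}

```bash
mkdir -p pics; cat > h.py <<'E'
import numpy as np, cv2
from workcell import env, optics
def ray(cam,px):
    i=optics.camera_info(cam);K=np.array(i["camera_matrix"]);R=np.array(i["R"]);t=np.array(i["t"]).ravel()
    return -R.T@t, R.T@np.linalg.solve(K,[px[0],px[1],1.])
def atz(cam,px,z):
    o,d=ray(cam,px); return o+d*(z-o[2])/d[2]
def cloud(cam,depth,mask):
    i=optics.camera_info(cam);K=np.array(i["camera_matrix"]);R=np.array(i["R"]);t=np.array(i["t"]).ravel()
    v,u=np.nonzero(mask&(depth>0));z=depth[v,u]
    c=np.linalg.inv(K)@np.stack([u,v,np.ones_like(u)])*z
    return (R.T@(c-t[:,None])).T
E
python3 - <<'E'
from h import *
for c in ("scene","side"):
    p,d=optics.grab_frame(c); cv2.imwrite(f"pics/{c}0.png",p[:,:,::-1])
    np.save(f"pics/{c}_d.npy",d)
    for n,z in (("lid_center",27),("lid_grip",27),("knob_top",84),("tester",0),("seat",40),("bowl",0),("bottle",0),("panel",0),("brush",0)):
        for r in optics.place_of(c,n)[:2]: print(c,n,round(r["conf"],2),np.round(r["at"]),np.round(atz(c,r["at"],z)))
print(env.state())
E
```

```text
scene lid_center 0.77 [262. 187.] [ 494. -211.   27.]
scene lid_grip 0.8 [243. 180.] [ 496. -266.   27.]
scene knob_top 0.6 [267. 168.] [ 488. -197.   84.]
scene tester 0.59 [377. 276.] [592. 138.   0.]
scene seat 0.76 [380. 261.] [586. 140.  40.]
scene seat 0.7 [262. 187.] [ 509. -200.   40.]
scene bowl 0.91 [448. 367.] [726. 344.   0.]
scene bottle 0.6 [228. 287.] [ 770. -104.    0.]
scene panel 0.67 [325. 335.] [776. 123.   0.]
scene brush 0.66 [154. 225.] [ 705. -362.    0.]
scene brush 0.49 [227. 286.] [ 769. -108.    0.]
side lid_center 0.9 [324. 342.] [ 491. -221.   27.]
side lid_grip 0.56 [344. 353.] [ 503. -267.   27.]
side knob_top 0.56 [318. 318.] [ 492. -197.   84.]
side tester 0.91 [262. 225.] [607. 147.   0.]
side seat 0.88 [258. 215.] [599. 148.  40.]
side bowl 0.96 [253. 167.] [723. 344.   0.]
side bottle 0.56 [381. 250.] [ 774. -105.    0.]
side panel 0.75 [313. 202.] [759. 130.   0.]
side panel 0.56 [444. 333.] [ 710. -355.    0.]
side brush 0.65 [316. 202.] [766. 125.   0.]
side brush 0.62 [444. 332.] [ 712. -354.    0.]
{'time_s': 1.0, 'qpos': array([-1.14502745e+00,  1.83115158e+01,  8.96389892e+01, -3.82180587e-04,
        7.20429871e+01, -1.14528236e+00]), 'qvel': array([-0.04125168, -0.0425958 ,  0.00919283,  0.08343151, -0.05202726,
        0.0449124 ]), 'effort': array([ 1.04890037e-04, -4.12351906e+01, -2.32235330e+01,  7.30076130e-02,
        3.75756773e-02,  2.57257096e-07]), 'ee_pos': array([5.75021965e+02, 7.11053826e-03, 2.13979855e+02]), 'ee_rot': array([1.79993501e+02, 4.93583234e-04, 9.00003727e+01]), 'force': array([ 0.09326832, -0.17035994,  0.37088566]), 'torque': array([-0.08745283,  0.0327482 ,  0.01932215]), 'gripper_force': 0.0, 'gripper_width': 90.8410670822921}
```

View pictures.

View pics/scene0.png

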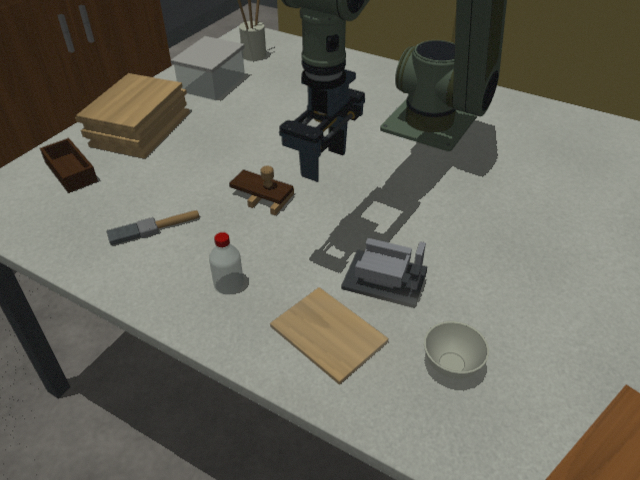

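View pics/side0.png

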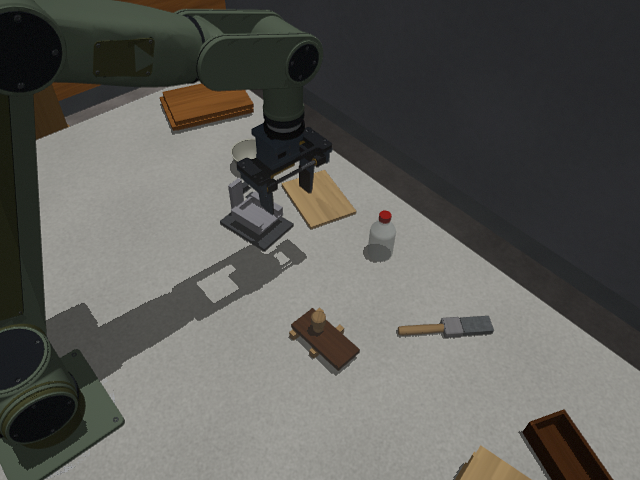

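```bash
python3 - <<'E'
from h import *
for c in ("scene","side"):
    p,d=optics.grab_frame(c)
    for n,lo,hi in (("lid_center",24,50),("tester",55,75),("tester",5,18),("tester",85,140)):
        r=optics.silhouettes(c,n)
        if not r: print(c,n,None); continue
        P=cloud(c,d,r[0]["mask"]); h=np.histogram(P[:,2],bins=range(0,160,8))[0]
        Q=P[(P[:,2]>lo)&(P[:,2]<hi)]
        print(c,n,round(r[0]["conf"],2),len(P),h)
        if len(Q)>10:
            print("  rect",[np.round(v,1) for v in cv2.minAreaRect(Q[:,:2].astype(np.float32))],"zmed",np.median(Q[:,2]))
E
```

```text
scene lid_center 0.88 1361 [ 16   0  18 161 913  50  27   9  27  44  72  22   0   0   0   0   0   0
   0]
  rect [array([ 496.3, -214.5]), array([ 69.7, 143. ]), np.float64(1.5)] zmed 36.061462061917055
scene tester 0.81 4014 [ 122 1223  324   23  112  772  240  483  451    8  108   29   23   81
   14    0    0    0    0]
  rect [array([592.3, 164.2]), array([ 93.6, 120.9]), np.float64(10.7)] zmed 63.814853649278604
scene tester 0.81 4014 [ 122 1223  324   23  112  772  240  483  451    8  108   29   23   81
   14    0    0    0    0]
  rect [array([595.7, 155.3]), array([112.6, 150.2]), np.float64(11.4)] zmed 14.153249094126341
scene tester 0.81 4014 [ 122 1223  324   23  112  772  240  483  451    8  108   29   23   81
   14    0    0    0    0]
  rect [array([596., 219.]), array([63.2, 13.7]), np.float64(13.1)] zmed 106.57311740383106
side lid_center 0.59 1934 [   8    0   26  402 1224   36    4    9   31   37  144    3    0    0
    0    0    0    0    0]
  rect [array([ 496.2, -215.6]), array([ 63.9, 140.3]), np.float64(2.7)] zmed 33.542524131741395
side tester 0.56 2690 [161 907  21   4 320 360 172 368  96  44  62  34  33  63   2   0   0   0
   0]
  rect [array([592.6, 162.9]), array([ 88.7, 123.5]), np.float64(10.5)] zmed 61.39600611111778
side tester 0.56 2690 [161 907  21   4 320 360 172 368  96  44  62  34  33  63   2   0   0   0
   0]
  rect [array([594.9, 154.1]), array([113.1, 152.8]), np.float64(10.9)] zmed 11.490013110039277
side tester 0.56 2690 [161 907  21   4 320 360 172 368  96  44  62  34  33  63   2   0   0   0
   0]
  rect [array([584.9, 214.4]), array([39.2, 17.3]), np.float64(9.0)] zmed 102.44727562138826
```

The scene view shows the lid at about (262,187), with the tester at (380,265) and its mast on the right. The lid's plain end faces away from the tester, towards -y. The side view agrees: the lid is at (324,340) and the tester at (258,220). I'll go above the plain end and check with the wrist camera.

Emit:
{"op": "send_rows", "data": {"targets": [[[0,0,0.0022,-0.0385,-0.1335,-0.032,-1],[0,0,0.0022,-0.0385,-0.1335,-0.032,-1],[0,0,0.0022,-0.0385,-0.1335,-0.032,-1],[0,0,0.0022,-0.0385,-0.1335,-0.032,-1],[0,0,0.0022,-0.0385,-0.1335,-0.032,-1],[0,0,0.0022,-0.0385,-0.1335,-0.032,-1],[0,0,0.0022,-0.0385,-0.1335,-0.032,-1],[0,0,0.0022,-0.0385,-0.1335,-0.032,-1],[0,0,0.0022,-0.0385,-0.1335,-0.032,-1],[0,0,0.0022,-0.0385,-0.1335,-0.032,-1],[0,0,0,0,0,0,-1],[0,0,0,0,0,0,-1]]]}}

```text
time_s: 2.7
ee_pos: [497.9, -267.1, 149.9]
ee_rot: [180.0, -0.0, 91.9]
force: [0.4, 0.8, 0.5]
gripper_width: 90.8
gripper_force: 0.0
```

```bash
cat >> h.py <<'E'
from scipy.spatial.transform import Rotation as Ro
def wcloud(depth,mask,s):
    i=optics.camera_info("wrist");K=np.array(i["camera_matrix"]);M=np.array(i["mount"])
    v,u=np.nonzero(mask&(depth>0));z=depth[v,u]
    c=np.linalg.inv(K)@np.stack([u,v,np.ones_like(u)])*z
    c=M[:3,:3]@c+M[:3,3:4]
    return (Ro.from_euler("xyz",s["ee_rot"],degrees=True).as_matrix()@c).T+s["ee_pos"]
def wlook(name):
    s=env.state();p,d=optics.grab_frame("wrist");cv2.imwrite(f"pics/{name}.png",p[:,:,::-1]);return s,d,p
E
python3 - <<'E'
from h import *
s,d,p=wlook("w1")
print(s["ee_pos"],s["ee_rot"])
for n in ("lid_center","tester"):
  for r in optics.silhouettes("wrist",n)[:1]:
    P=wcloud(d,r["mask"],s);print(n,r["conf"],len(P),np.histogram(P[:,2],bins=range(0,160,8))[0])
    Q=P[(P[:,2]>26)&(P[:,2]<42)]
    print([np.round(v,1) for v in cv2.minAreaRect(Q[:,:2].astype(np.float32))],np.median(Q[:,2]))
E
```

```text
[ 497.88721234 -267.11454706  149.8719412 ] [ 1.79999574e+02 -4.04485624e-02  9.18961308e+01]
lid_center 0.65 19509 [    7     0     2   137 16993     0     0     0     0     2  2360     0
     0     0     0     0     0     0     0]
[array([ 496.8, -215.1]), array([ 62.1, 140.4]), np.float64(2.8)] 33.86357969456789
```

The wrist depth shows the lid at (496.8, -215.1), turned 92.8°, measuring 62 x 140 mm with its top at z = 34. That matches the sizes given. I'll go down and grip.

Emit:
{"op": "send_rows", "data": {"targets": [[[0,0,0.005,0.0035,0,-0.1,-1],[0,0,0.005,0.0035,0,-0.1,-1],[0,0,0,0,0,-0.1,-1],[0,0,0,0,0,-0.1,-1],[0,0,0,0,0,-0.1,-1],[0,0,0,0,0,-0.1,-1],[0,0,0,0,0,-0.1,-1],[0,0,0,0,0,-0.01,-1],[0,0,0,0,0,0,-1],[0,0,0,0,0,0,1],[0,0,0,0,0,0,1],[0,0,0,0,0,0,1]]], "grip_force": 40}}

```text
time_s: 4.05
ee_pos: [500.0, -267.3, 8.9]
ee_rot: [179.9, 0.1, 92.9]
force: [0.2, 0.7, 0.5]
gripper_width: 70.5
gripper_force: 0.0
```

Emit:
{"op": "send_rows", "data": {"targets": [[[0,0,0,0,0,0,1],[0,0,0,0,0,0,1],[0,0,0,0,0,0,1],[0,0,0,0,0,0,1]]]}}

```text
time_s: 4.45
ee_pos: [499.6, -267.2, 8.4]
ee_rot: [180.0, 0.0, 92.9]
force: [0.0, 0.0, 3.8]
gripper_width: 61.8
gripper_force: 40.0
```

Emit:
{"op": "send_rows", "data": {"targets": [[[0,0,0,0,0,0.05,1],[0,0,0,0,0,0.1,1],[0,0,0,0,0,0.13,1],[0,0,0,0,0,0.13,1],[0,0,0.0114,0.084,0.139,0,1],[0,0,0.0114,0.084,0.139,0,1],[0,0,0.0114,0.084,0.139,0,1],[0,0,0.0114,0.084,0.139,0,1],[0,0,0.0114,0.084,0.139,0,1],[0,0,0.0114,0.084,0.139,0,1],[0,0,0.0114,0.084,0.139,0,1],[0,0,0.0114,0.084,0.139,0,1]]]}}

```text
time_s: 5.65
ee_pos: [634.0, -43.4, 90.0]
ee_rot: [-180.0, -0.0, 101.1]
force: [0.8, -1.6, -1.6]
gripper_width: 62.0
gripper_force: 40.0
```

Emit:
{"op": "send_rows", "data": {"targets": [[[0,0,0,0,0,0,1],[0,0,0,0,0,0,1],[0,0,0,0,0,0,1]]]}}

```text
time_s: 5.95
ee_pos: [633.0, -45.3, 89.8]
ee_rot: [-179.9, 0.0, 101.1]
force: [-0.3, -1.1, -1.3]
gripper_width: 61.6
gripper_force: 40.0
```

```bash
python3 - <<'E'
from h import *
s,d,p=wlook("w2")
print(s["ee_pos"],s["ee_rot"],s["gripper_width"])
np.save("pics/w2d.npy",d)
for n in ("lid_center","tester"):
  for r in optics.silhouettes("wrist",n)[:1]:
    P=wcloud(d,r["mask"],s);h=np.histogram(P[:,2],bins=range(0,200,4))[0];print(n,r["conf"],len(P),h)
    for lo,hi in ((1,8),(9,15),(37,43),(58,66),(90,160)):
      Q=P[(P[:,2]>lo)&(P[:,2]<hi)]
      if len(Q)>20: print(lo,[np.round(v,1) for v in cv2.minAreaRect(Q[:,:2].astype(np.float32))],np.median(Q[:,2]))
    if n=="lid_center":
      Q=P[abs(P[:,2]-np.median(P[:,2]))<10]; c,*_=np.linalg.lstsq(np.c_[Q[:,:2]-Q[:,:2].mean(0),np.ones(len(Q))],Q[:,2],rcond=None);print("plane",c)
p2,d2=optics.grab_frame("scene")
r=optics.silhouettes("scene","tester");P=cloud("scene",d2,r[0]["mask"])
for lo,hi in ((9,16),(58,70)):
  Q=P[(P[:,2]>lo)&(P[:,2]<hi)];print("scene",[np.round(v,1) for v in cv2.minAreaRect(Q[:,:2].astype(np.float32))],np.median(Q[:,2]))
E
```

```text
[633.00780798 -45.26039837  89.8017133 ] [-1.79930653e+02  7.06265317e-03  1.01063815e+02] 61.636617804831275
lid_center 0.75 61125 [    1     0     0     1     0     0     0     0     0     0     0     0
     0     0     0     0     0     0     0     0     0     0     0     0
     0     0     0     5 44787  2874     0     0     0     0     0     0
     0     0     0     0  1711 11741     5     0     0     0     0     0
     0]
90 [array([623. ,   5.9]), array([ 62.5, 121.7]), np.float64(11.2)] 115.02244931439691
plane [-7.04277646e-04 -1.85628577e-03  1.15009640e+02]
tester 0.51 101 [ 1  5 71 24  0  0  0  0  0  0  0  0  0  0  0  0  0  0  0  0  0  0  0  0
  0  0  0  0  0  0  0  0  0  0  0  0  0  0  0  0  0  0  0  0  0  0  0  0
  0]
9 [array([661.2,  94. ]), array([4.6, 5.2]), np.float64(11.0)] 11.455233241626885
scene [array([595.5, 155. ]), array([113.4, 150.5]), np.float64(11.1)] 13.948213224623096
scene [array([594. , 164.1]), array([ 91.5, 121.5]), np.float64(11.2)] 64.22464348904026
```

View pics/w2.png

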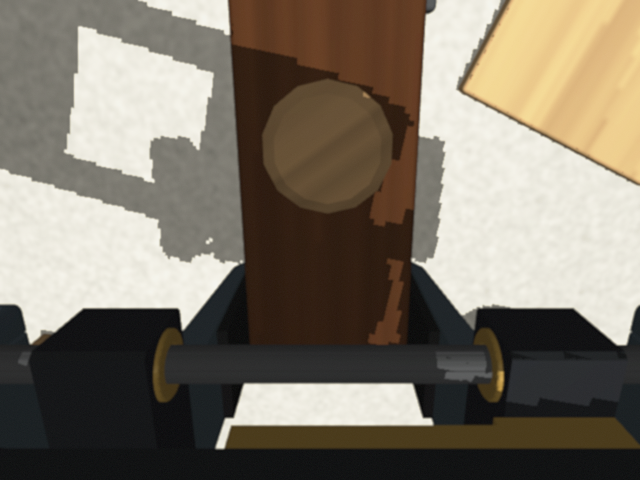

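The wrist view shows the lid level and square in the fingers, with the knob at about (327,147) and the plywood panel at upper right, well clear. I'll lower to entry height, correct 1.6 mm sideways, and compare lid and tester in one picture.

Emit:
{"op": "send_rows", "data": {"targets": [[[0,0,0,0.004,0.001,-0.05,1],[0,0,0,0.004,0.001,-0.07,1],[0,0,0,0,0,-0.07,1],[0,0,0,0,0,-0.06,1],[0,0,0,0,0,-0.045,1],[0,0,0,0,0,0,1],[0,0,0,0,0,0,1],[0,0,0,0,0,0,1]]]}}

```text
time_s: 7.0
ee_pos: [636.0, -44.2, 31.6]
ee_rot: [179.9, 0.0, 101.1]
force: [0.7, -0.4, -1.0]
gripper_width: 61.9
gripper_force: 40.0
```

```bash
python3 - <<'E'
from h import *
s=env.state();print(s["ee_pos"],s["ee_rot"],s["force"])
a=np.radians(101.1);ux=np.array([np.cos(a),np.sin(a)]);uy=np.array([-ux[1],ux[0]]);O=np.array([595.2,154.6])-16*ux
for c in ("scene","side"):
    p,d=optics.grab_frame(c); cv2.imwrite(f"pics/{c}1.png",cv2.resize(p[130:330,200:440] if c=="scene" else p[130:330,180:420],None,fx=3,fy=3,interpolation=cv2.INTER_CUBIC)[:,:,::-1])
    for n,lo,hi in (("lid_center",46,60),("tester",60,66),("tester",9,15)):
        r=optics.silhouettes(c,n)
        if not r: print(c,n,None); continue
        P=cloud(c,d,r[0]["mask"])
        Q=P[(P[:,2]>lo)&(P[:,2]<hi)]
        L=np.c_[(Q[:,:2]-O)@ux,(Q[:,:2]-O)@uy]
        print(c,n,round(r[0]["conf"],2),len(Q),np.round(np.percentile(L,[1,99],axis=0),1).tolist(),np.median(Q[:,2]),[np.round(v,1) for v in cv2.minAreaRect(Q[:,:2].astype(np.float32))])
        # lateral centre of top-surface slices
        if lo>40:
            for x in range(-130,70,15):
                S=L[(L[:,0]>x)&(L[:,0]<x+15)]
                if len(S)>15: print("   x",x,np.round([S[:,1].min(),S[:,1].max()],1))
E
```

```text
[635.98905781 -44.20425547  31.56251604] [1.79921176e+02 2.02526304e-02 1.01091790e+02] [ 0.72454322 -0.40199793 -0.95663681]
scene lid_center 0.67 933 [[-172.7, -32.7], [-64.7, 30.2]] 58.181623718136194 [array([621.7,  20.1]), array([ 66.8, 114.9]), np.float64(10.4)]
   x -130 [-32.7   8. ]
   x -115 [-33.2  33.2]
   x -100 [-33.9  31.1]
   x -85 [-33.5  31.8]
   x -70 [-31.6  29.6]
scene tester 0.63 665 [[-33.9, -43.7], [56.7, 44.4]] 63.70039008741383 [array([593.4, 163.5]), array([ 91.9, 119.2]), np.float64(11.3)]
   x -40 [-43.4  43.3]
   x -25 [-45.2  44.9]
   x -10 [-43.7  45. ]
   x 5 [-43.8  44.9]
   x 20 [-45.8  46. ]
   x 35 [-43.4  45.9]
   x 50 [-42.7  44. ]
scene tester 0.63 938 [[-57.6, -55.9], [91.2, 53.2]] 13.511679286873044 [array([595.8, 155.1]), array([113.3, 150.4]), np.float64(11.1)]
side lid_center 0.74 323 [[-205.7, -30.7], [-65.6, 30.4]] 56.11270659899493 [array([623.9,   6.2]), array([ 61.1, 142.2]), np.float64(12.4)]
   x -100 [-9.5 31.1]
   x -85 [-26.   32.2]
   x -70 [-28.5  29.7]
side tester 0.77 387 [[-34.5, -44.4], [78.5, 43.5]] 62.219887992723734 [array([594.1, 161.9]), array([ 88.9, 117.8]), np.float64(11.1)]
   x -40 [-40.5  43.4]
   x -25 [-43.3  43.6]
   x -10 [-44.4  43.7]
   x 5 [-44.8  43.1]
   x 20 [-44.6  44.1]
   x 35 [-44.8  43.6]
   x 50 [-43.7  40.8]
   x 65 [-44.  19.]
side tester 0.77 643 [[-58.8, -50.8], [88.2, 54.6]] 11.73648685523946 [array([591.2, 154.8]), array([112.7, 151.7]), np.float64(15.7)]
```

View pics/scene1.png

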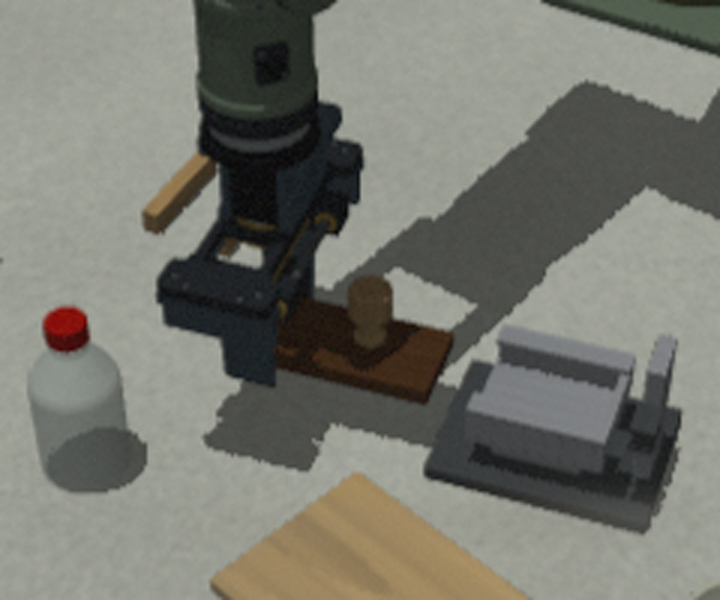

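The picture shows the lid at (365,350) lined up with the bed's open end at (470,400). It sits about 1.2 mm right of the axis at the right height, so I'll correct that and slide in.

Emit:
{"op": "send_rows", "data": {"targets": [[[0,0,0,-0.006,-0.001,-0.001,1],[0,0,0,-0.0096,0.049,0,1],[0,0,0,-0.0096,0.049,0,1],[0,0,0,-0.0048,0.0245,0,1],[0,0,0,-0.0048,0.0245,0,1],[0,0,0,-0.0048,0.0245,0,1],[0,0,0,-0.0048,0.0245,0,1],[0,0,0,-0.0048,0.0245,0,1],[0,0,0,-0.0048,0.0245,0,1],[0,0,0,0,0,0,1]]]}}

```text
time_s: 8.4
ee_pos: [624.4, 5.2, 30.8]
ee_rot: [-180.0, -0.0, 101.1]
force: [0.0, 0.6, -1.7]
gripper_width: 61.8
gripper_force: 40.0
```

Emit:
{"op": "send_rows", "data": {"targets": [[[0,0,0,-0.0048,0.0245,0,1],[0,0,0,-0.0048,0.0245,0,1],[0,0,0,-0.0048,0.0245,0,1],[0,0,0,-0.0048,0.0245,0,1],[0,0,0,-0.0048,0.0245,0,1],[0,0,0,-0.0048,0.0245,0,1],[0,0,0,-0.0048,0.0245,0,1],[0,0,0,-0.0048,0.0245,0,1],[0,0,0,-0.0048,0.0245,0,1],[0,0,0,-0.0048,0.0245,0,1],[0,0,0,0,0,0,1]]]}}

```text
time_s: 9.5
ee_pos: [614.9, 54.3, 30.7]
ee_rot: [-180.0, -0.0, 101.1]
force: [-0.4, -0.3, -1.9]
gripper_width: 62.2
gripper_force: 40.0
```

Emit:
{"op": "send_rows", "data": {"targets": [[[0,0,0,-0.0029,0.0147,0,1],[0,0,0,-0.0029,0.0147,0,1],[0,0,0,-0.0029,0.0147,0,1],[0,0,0,-0.0029,0.0147,0,1],[0,0,0,-0.001,0.005,0,1],[0,0,0,-0.001,0.005,0,1],[0,0,0,0,0,0,1]]]}}

```text
time_s: 10.2
ee_pos: [612.3, 67.5, 30.8]
ee_rot: [180.0, 0.0, 101.1]
force: [-0.1, -0.5, -0.1]
gripper_width: 62.0
gripper_force: 40.0
```

Emit:
{"op": "send_rows", "data": {"targets": [[[0,0,0,-0.001,0.005,0,1],[0,0,0,-0.001,0.005,0,1],[0,0,0,0,0,0,1]]]}}

```text
time_s: 10.5
ee_pos: [612.2, 68.2, 30.9]
ee_rot: [180.0, 0.1, 101.1]
force: [0.2, -4.7, -0.6]
gripper_width: 61.6
gripper_force: 40.0
```

It touched the end stop at 4.7 N. Now I'll set it down on the floor and release.

Emit:
{"op": "send_rows", "data": {"targets": [[[0,0,0,0.0004,-0.003,-0.004,1],[0,0,0,0,0,-0.003,1],[0,0,0,0,0,-0.002,1],[0,0,0,0,0,0,1],[0,0,0,0,0,0,-1],[0,0,0,0,0,0,-1],[0,0,0,0,0,0,-1],[0,0,0,0,0,0,-1],[0,0,0,0,0,0,-1],[0,0,0,0,0,0,-1]]]}}

```text
time_s: 11.5
ee_pos: [612.0, 68.9, 28.9]
ee_rot: [180.0, -0.0, 101.1]
force: [-0.2, -0.6, -0.3]
gripper_width: 91.2
gripper_force: 0.0
```

Emit:
{"op": "send_rows", "data": {"targets": [[[0,0,0,0,0,0.05,-1],[0,0,0,0,0,0.1,-1],[0,0,0,0,0,0.15,-1],[0,0,0,0,0,0.15,-1],[0,0,0,0,0,0.15,-1],[0,0,0,0,0,0.15,-1],[0,0,0,0,0,0,-1],[0,0,0,0,0,0,-1]]]}}

```text
time_s: 12.3
ee_pos: [612.2, 68.8, 180.2]
ee_rot: [179.9, 0.0, 101.1]
force: [-0.1, 0.8, -0.7]
gripper_width: 91.2
gripper_force: 0.0
```

```bash
python3 - <<'E'
from h import *
s,d,p=wlook("w3")
print(s["ee_pos"],s["ee_rot"],s["gripper_width"],s["force"])
P=wcloud(d,np.ones_like(d,bool),s).reshape(-1,3)
a=np.radians(101.1);ux=np.array([np.cos(a),np.sin(a)]);uy=np.array([-ux[1],ux[0]]);O=np.array([595.2,154.6])-16*ux
L=np.c_[(P[:,:2]-O)@ux,(P[:,:2]-O)@uy,P[:,2]]
def stat(n,Q):
    print(n,len(Q), np.round(np.percentile(Q,[1,50,99],axis=0),1).tolist(), [np.round(v,1) for v in cv2.minAreaRect(Q[:,:2].astype(np.float32))])
near=(abs(L[:,0])<95)&(abs(L[:,1])<60)
k=near&(abs(L[:,1])<25)&(abs(L[:,0])<40)&(L[:,2]>92)&(L[:,2]<115)
stat("knob",L[k]); (cx,cy),r=cv2.minEnclosingCircle(L[k][:,:2].astype(np.float32));print("knob c",cx,cy,r)
stat("lid",L[(abs(L[:,1])<40)&(L[:,0]>-100)&(L[:,0]<-36)&(L[:,2]>48)&(L[:,2]<60)])
stat("lips",L[near&(L[:,2]>59.5)&(L[:,2]<66)])
E
```

```text
[612.16321963  68.78823139 180.16966883] [1.79878704e+02 1.00373940e-02 1.01086093e+02] 91.22211120695499 [-0.11460051  0.82828236 -0.65204693]
knob 2166 [[-13.4, -13.7, 101.3], [0.6, -0.1, 104.3], [13.7, 13.5, 106.2]] [array([-0. , -0.1]), array([29.2, 28.5]), np.float64(0.2)]
knob c 0.04979536309838295 0.033417388796806335 14.881300926208496
lid 6163 [[-88.8, -30.4, 52.2], [-61.4, -0.2, 53.9], [-36.3, 29.9, 55.5]] [array([-63.2,  -0.2]), array([54.4, 62. ]), np.float64(0.1)]
lips 7716 [[-33.5, -43.6, 60.1], [13.9, 1.1, 61.9], [55.3, 41.7, 63.5]] [array([10.8, -1. ]), array([90.6, 86.4]), np.float64(0.0)]
```

View pics/w3.png

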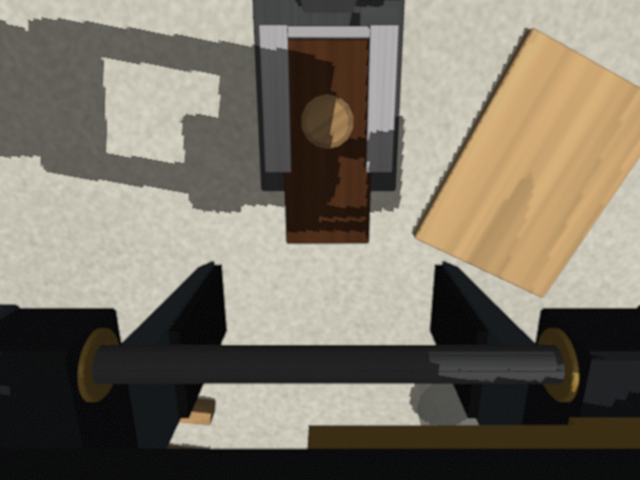

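The wrist view shows the lid home in the bed at (328,140), under both lips, with its knob at (327,121). The knob sits within 1 mm of its place and about 6 mm proud. Next I'll shut the fingers and press it down.

Emit:
{"op": "send_rows", "data": {"targets": [[[0,0,0,-0.0139,0.0705,0,1],[0,0,0,-0.0139,0.0705,0,1],[0,0,0,-0.0139,0.0705,0,1],[0,0,0,-0.0139,0.0705,0,1],[0,0,0,-0.0139,0.0705,0,1],[0,0,0,0,0,-0.05,1],[0,0,0,0,0,-0.1,1],[0,0,0,0,0,-0.1,1],[0,0,0,0,0,-0.075,1],[0,0,0,0,0,-0.025,1],[0,0,0,0,0,0,1],[0,0,0,0,0,0,1]]], "grip_force": 20}}

```text
time_s: 13.55
ee_pos: [598.6, 139.2, 109.5]
ee_rot: [179.9, 0.0, 101.1]
force: [0.2, -0.3, -0.7]
gripper_width: 0.5
gripper_force: 0.0
```

Emit:
{"op": "send_rows", "data": {"targets": [[[0,0,0,0,0,-0.01,1],[0,0,0,0,0,-0.01,1],[0,0,0,0,0,-0.01,1],[0,0,0,0,0,-0.01,1],[0,0,0,0,0,0,1]]]}}

```text
time_s: 14.05
ee_pos: [598.7, 139.4, 103.8]
ee_rot: [179.8, 0.0, 101.1]
force: [-3.0, -0.4, 11.8]
gripper_width: 0.3
gripper_force: 6.0
```

Emit:
{"op": "send_rows", "data": {"targets": [[[0,0,0,0,0,-0.005,1],[0,0,0,0,0,-0.005,1],[0,0,0,0,0,-0.005,1],[0,0,0,0,0,-0.005,1],[0,0,0,0,0,-0.005,1],[0,0,0,0,0,0,1]]]}}

```text
time_s: 14.65
ee_pos: [598.7, 139.3, 99.3]
ee_rot: [179.8, 0.0, 101.1]
force: [-4.3, -0.9, 14.1]
gripper_width: 0.4
gripper_force: 7.2
```

Emit:
{"op": "send_rows", "data": {"targets": [[[0,0,0,0,0,-0.005,1],[0,0,0,0,0,-0.005,1],[0,0,0,0,0,0,1]]]}}

```text
time_s: 14.95
ee_pos: [598.8, 139.4, 98.1]
ee_rot: [179.8, 0.0, 101.1]
force: [-5.4, -1.9, 18.2]
gripper_width: 0.1
gripper_force: 9.2
```

Emit:
{"op": "send_rows", "data": {"targets": [[[0,0,0,0,0,-0.005,1],[0,0,0,0,0,-0.005,1],[0,0,0,0,0,-0.005,1],[0,0,0,0,0,0,1]]]}}

```text
time_s: 15.35
ee_pos: [599.0, 139.5, 97.9]
ee_rot: [179.7, 0.0, 101.1]
force: [-9.5, -2.4, 32.5]
gripper_width: 0.7
gripper_force: 16.0
```

Force rises sharply at z = 98, which is the home height. I'll hold briefly, lift and open.

Emit:
{"op": "send_rows", "data": {"targets": [[[0,0,0,0,0,0,1],[0,0,0,0,0,0,1],[0,0,0,0,0,0.02,1],[0,0,0,0,0,0.05,1],[0,0,0,0,0,0.1,1],[0,0,0,0,0,0.1,-1],[0,0,0,0,0,0,-1],[0,0,0,0,0,0,-1],[0,0,0,0,0,0,-1],[0,0,0,0,0,0,-1],[0,0,0,0,0,0,-1]]]}}

```text
time_s: 16.45
ee_pos: [597.7, 139.2, 144.0]
ee_rot: [-179.9, 0.0, 101.1]
force: [-0.3, 0.2, -0.4]
gripper_width: 45.6
gripper_force: 0.0
```

```bash
python3 - <<'E'
from h import *
for c in ("scene","side"):
    p,d=optics.grab_frame(c)
    r=optics.silhouettes(c,"knob_top")
    for q in r[:1]:
        P=cloud(c,d,q["mask"]);P=P[(abs(P[:,0]-598)<30)&(abs(P[:,1]-139)<30)];print(c,q["conf"],len(P),np.histogram(P[:,2],bins=range(40,130,4)))
s=env.state();print(s["ee_pos"],s["gripper_width"],s["force"])
E
```

```text
scene 0.52 303 (array([ 0,  0,  0,  3, 33, 25, 11,  7,  0,  8, 23, 23, 23, 21, 67, 58,  1,
        0,  0,  0,  0,  0]), array([ 40,  44,  48,  52,  56,  60,  64,  68,  72,  76,  80,  84,  88,
        92,  96, 100, 104, 108, 112, 116, 120, 124, 128]))
side 0.64 204 (array([ 0,  0,  0, 11, 16, 14,  4,  1,  6, 10, 13, 21, 17, 29, 57,  5,  0,
        0,  0,  0,  0,  0]), array([ 40,  44,  48,  52,  56,  60,  64,  68,  72,  76,  80,  84,  88,
        92,  96, 100, 104, 108, 112, 116, 120, 124, 128]))
[597.97728141 139.25321479 144.69581059] 61.81210616053822 [ 0.04934167  0.59937141 -0.45136941]
```

The top is at about z = 98, so the knob is home. Now I'll take the head by its sides.

Emit:
{"op": "send_rows", "data": {"targets": [[[0,0,0,0,0,0,-1],[0,0,0,0,0,-0.05,-1],[0,0,0,0,0,-0.1,-1],[0,0,0,0,0,-0.1,-1],[0,0,0,0,0,-0.08,-1],[0,0,0,0,0,-0.045,-1],[0,0,0,0,0,0,-1],[0,0,0,0,0,0,-1]]], "grip_force": 35}}

```text
time_s: 17.45
ee_pos: [598.4, 139.3, 70.2]
ee_rot: [180.0, -0.0, 101.1]
force: [-0.1, 0.5, -0.0]
gripper_width: 91.2
gripper_force: 0.0
```

Emit:
{"op": "send_rows", "data": {"targets": [[[0,0,0,0,0,0,1],[0,0,0,0,0,0,1],[0,0,0,0,0,0,1],[0,0,0,0,0,0,1],[0,0,0,0,0,0,1],[0,0,0,0,0,0,1],[0,0,0,0,0,0,1],[0,0,0,0,0,0,1],[0,0,0,0,0,0,1],[0,0,0,0,0,0,1]]]}}

```text
time_s: 18.45
ee_pos: [598.1, 139.3, 70.0]
ee_rot: [180.0, -0.0, 101.1]
force: [0.5, 0.5, -0.4]
gripper_width: 29.1
gripper_force: 35.0
```

Emit:
{"op": "send_rows", "data": {"targets": [[[0,0,0,0,0,0.005,1],[0,0,0,0,0,0.005,1],[0,0,0,0,0,0.005,1],[0,0,0,0,0,0.005,1],[0,0,0,0,0,0.005,1],[0,0,0,0,0,0.005,1],[0,0,0,0,0,0.005,1],[0,0,0,0,0,0.005,1],[0,0,0,0,0,0.005,1],[0,0,0,0,0,0.005,1],[0,0,0,0,0,0,1]]]}}

```text
time_s: 19.55
ee_pos: [597.9, 139.3, 80.0]
ee_rot: [-180.0, -0.0, 101.1]
force: [0.6, 0.9, -6.7]
gripper_width: 28.6
gripper_force: 35.0
```

The force fits 4 mm of play plus about 6 mm of bed rise, so nothing is slipping. Carrying on.

Emit:
{"op": "send_rows", "data": {"targets": [[[0,0,0,0,0,0.005,1],[0,0,0,0,0,0.005,1],[0,0,0,0,0,0.005,1],[0,0,0,0,0,0.005,1],[0,0,0,0,0,0.005,1],[0,0,0,0,0,0.005,1],[0,0,0,0,0,0.005,1],[0,0,0,0,0,0.005,1],[0,0,0,0,0,0.005,1],[0,0,0,0,0,0.005,1],[0,0,0,0,0,0,1]]]}}

```text
time_s: 20.65
ee_pos: [598.0, 139.3, 90.0]
ee_rot: [-180.0, -0.0, 101.1]
force: [0.3, 0.9, -7.9]
gripper_width: 28.5
gripper_force: 35.0
```

```bash
python3 - <<'E'
from h import *
p,d=optics.grab_frame("scene");cv2.imwrite("pics/pull.png",cv2.resize(p[200:310,320:460],None,fx=5,fy=5,interpolation=cv2.INTER_CUBIC)[:,:,::-1])
r=optics.silhouettes("scene","tester");P=cloud("scene",d,r[0]["mask"])
a=np.radians(101.1);ux=np.array([np.cos(a),np.sin(a)]);uy=np.array([-ux[1],ux[0]]);O=np.array([595.2,154.6])-16*ux
L=np.c_[(P[:,:2]-O)@ux,(P[:,:2]-O)@uy,P[:,2]]
Q=L[(L[:,0]>-30)&(L[:,0]<45)&(abs(L[:,1])>27)&(L[:,2]>55)];print(np.histogram(Q[:,2],bins=range(55,100,3)));s=env.state();print(s["ee_pos"],s["force"])
E
```

```text
(array([ 48,  40,  40,  40,  51,  41,  46, 100, 209,  37,   1,   0,   0,
         0]), array([55, 58, 61, 64, 67, 70, 73, 76, 79, 82, 85, 88, 91, 94, 97]))
[597.95219336 139.2397912   89.89730299] [ 0.6125247   0.82099934 -8.51303748]
```

View pics/pull.png

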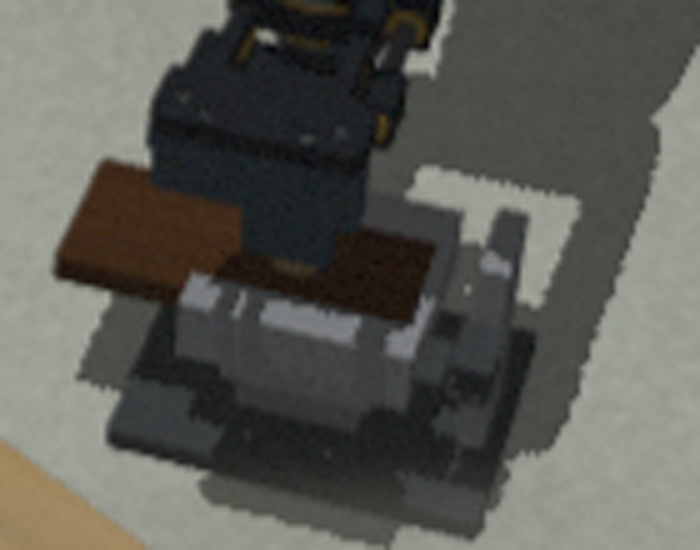

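The picture shows the bed lifted with the lid under its lips, and the lip tops at about z = 80 against 63 before. That is about 16 mm of rise, as expected. I'll go up 4 mm more and hold.

Emit:
{"op": "send_rows", "data": {"targets": [[[0,0,0,0,0,0.005,1],[0,0,0,0,0,0.005,1],[0,0,0,0,0,0.005,1],[0,0,0,0,0,0.005,1],[0,0,0,0,0,0,1],[0,0,0,0,0,0,1],[0,0,0,0,0,0,1],[0,0,0,0,0,0,1],[0,0,0,0,0,0,1],[0,0,0,0,0,0,1],[0,0,0,0,0,0,1],[0,0,0,0,0,0,1]]]}}

```text
time_s: 21.95
ee_pos: [598.0, 139.2, 93.9]
ee_rot: [-180.0, 0.0, 101.1]
force: [-0.4, 1.2, -8.5]
gripper_width: 29.0
gripper_force: 35.0
```

Emit:
{"op": "send_rows", "data": {"targets": [[[0,0,0,0,0,0,1],[0,0,0,0,0,0,1],[0,0,0,0,0,0,1],[0,0,0,0,0,0,1],[0,0,0,0,0,0,1],[0,0,0,0,0,0,1],[0,0,0,0,0,0,1],[0,0,0,0,0,0,1],[0,0,0,0,0,0,1]]]}}

```text
time_s: 22.85
ee_pos: [598.0, 139.3, 94.0]
ee_rot: [-180.0, -0.0, 101.1]
force: [-1.3, 1.4, -9.6]
gripper_width: 29.1
gripper_force: 35.0
```

```bash
python3 - <<'E'
from h import *
p,d=optics.grab_frame("scene")
r=optics.silhouettes("scene","tester");P=cloud("scene",d,r[0]["mask"])
a=np.radians(101.1);ux=np.array([np.cos(a),np.sin(a)]);uy=np.array([-ux[1],ux[0]]);O=np.array([595.2,154.6])-16*ux
L=np.c_[(P[:,:2]-O)@ux,(P[:,:2]-O)@uy,P[:,2]]
Q=L[(L[:,0]>-30)&(L[:,0]<45)&(abs(L[:,1])>27)&(L[:,2]>55)];print(np.histogram(Q[:,2],bins=range(55,100,3)));s=env.state();print(s["ee_pos"],s["force"])
E
```

```text
(array([ 29,  38,  40,  43,  44,  43,  40,  45,  56, 196, 107,   2,   0,
         0]), array([55, 58, 61, 64, 67, 70, 73, 76, 79, 82, 85, 88, 91, 94, 97]))
[597.99849474 139.25859109  93.95467068] [-0.71884546  1.1769657  -8.43206191]
```

The bed is up about 20 mm and has held for over 1.5 s. Easing down now.

Emit:
{"op": "send_rows", "data": {"targets": [[[0,0,0,0,0,-0.005,1],[0,0,0,0,0,-0.01,1],[0,0,0,0,0,-0.01,1],[0,0,0,0,0,-0.01,1],[0,0,0,0,0,-0.01,1],[0,0,0,0,0,-0.01,1],[0,0,0,0,0,-0.01,1],[0,0,0,0,0,-0.01,1],[0,0,0,0,0,-0.01,1],[0,0,0,0,0,-0.005,1],[0,0,0,0,0,-0.005,1],[0,0,0,0,0,0,1]]]}}

```text
time_s: 24.15
ee_pos: [598.1, 139.3, 75.0]
ee_rot: [180.0, 0.0, 101.1]
force: [-2.1, 0.0, -6.2]
gripper_width: 28.9
gripper_force: 35.0
```

Emit:
{"op": "send_rows", "data": {"targets": [[[0,0,0,0,0,-0.005,1],[0,0,0,0,0,-0.005,1],[0,0,0,0,0,-0.005,1],[0,0,0,0,0,-0.005,1],[0,0,0,0,0,-0.004,1],[0,0,0,0,0,0,1],[0,0,0,0,0,0,1]]]}}

```text
time_s: 24.85
ee_pos: [598.3, 139.3, 70.3]
ee_rot: [180.0, 0.0, 101.1]
force: [-0.1, -1.1, -1.0]
gripper_width: 29.1
gripper_force: 35.0
```

Emit:
{"op": "send_rows", "data": {"targets": [[[0,0,0,0,0,-0.003,1],[0,0,0,0,0,0,1],[0,0,0,0,0,0,-1],[0,0,0,0,0,0,-1],[0,0,0,0,0,0,-1],[0,0,0,0,0,0,-1],[0,0,0,0,0,0,-1],[0,0,0,0,0,0,-1],[0,0,0,0,0,0,-1],[0,0,0,0,0,0,-1]]]}}

```text
time_s: 25.85
ee_pos: [598.1, 139.2, 69.6]
ee_rot: [180.0, 0.0, 101.1]
force: [0.9, 0.0, -0.5]
gripper_width: 89.7
gripper_force: 0.0
```

Emit:
{"op": "send_rows", "data": {"targets": [[[0,0,0,0,0,0.05,-1],[0,0,0,0,0,0.1,-1],[0,0,0,0,0,0.12,-1],[0,0,0,0,0,0.12,-1],[0,0,0,0,0,0.12,-1],[0,0,0,0.0139,-0.0705,0.05,-1],[0,0,0,0.0139,-0.0705,0,-1],[0,0,0,0.0139,-0.0705,0,-1],[0,0,0,0.0139,-0.0705,0,-1],[0,0,0,0.0139,-0.0705,0,-1],[0,0,0,0,0,0,-1],[0,0,0,0,0,0,-1]]]}}

```text
time_s: 27.05
ee_pos: [611.9, 68.3, 181.0]
ee_rot: [-179.9, -0.0, 101.0]
force: [-0.1, 0.6, 0.4]
gripper_width: 91.5
gripper_force: 0.0
```

```bash
python3 - <<'E'
from h import *
s,d,p=wlook("w4")
print(s["ee_pos"],s["gripper_width"],s["force"])
P=wcloud(d,np.ones_like(d,bool),s)
a=np.radians(101.1);ux=np.array([np.cos(a),np.sin(a)]);uy=np.array([-ux[1],ux[0]]);O=np.array([595.2,154.6])-16*ux
L=np.c_[(P[:,:2]-O)@ux,(P[:,:2]-O)@uy,P[:,2]]
def stat(n,Q): print(n,len(Q),np.round(np.percentile(Q,[1,50,99],axis=0),1).tolist())
near=(abs(L[:,0])<95)&(abs(L[:,1])<60)
stat("knob",L[near&(abs(L[:,1])<25)&(abs(L[:,0])<40)&(L[:,2]>88)&(L[:,2]<115)])
stat("lid",L[(abs(L[:,1])<40)&(L[:,0]>-100)&(L[:,0]<-36)&(L[:,2]>48)&(L[:,2]<60)])
stat("lips",L[near&(L[:,2]>59.5)&(L[:,2]<66)])
E
```

```text
[611.86249256  68.31603644 181.01780969] 91.45755472203271 [-0.05619105  0.64664518  0.37258594]
knob 2039 [[-13.4, -13.6, 94.3], [0.5, -0.1, 97.5], [13.8, 13.4, 99.4]]
lid 6115 [[-89.0, -30.5, 52.2], [-61.8, -0.1, 53.9], [-36.6, 29.9, 55.5]]
lips 7705 [[-34.0, -43.6, 60.0], [13.6, -5.2, 61.8], [55.1, 41.7, 63.6]]
```

View pics/w4.png

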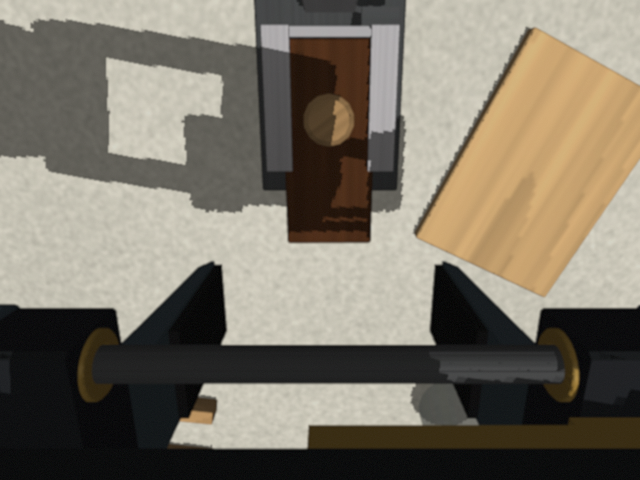

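The final view shows the lid home in the bed at (329,140) with its knob at (329,120). The knob top is 43.6 mm above the lid, so it is home, the bed is down, and the gripper is clear. Handing in.

```bash
python3 -c "
from workcell import env
print(env.job_done())"
```

```text
the job is handed in; nothing more can be done
None
```

The job is handed in at about 27 s: the lid is home in the tester, the knob was pressed home and held with the bed about 20 mm up for over 1.5 s, and the bed is back down with the lid let go; the hand-in call gave no verdict.

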